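# Clamp a circuit board in a cam-lever hold-down fixture

## Task

Clamp the circuit board for soldering: push the steel clamp strap round with the side of a finger until it lies over the board, fully against its stop. Then push the cam lever on the strap down flat until it is fully down, so that the rubber foot holds the board. Only push: leave the board lying in its nest and do not lift or shift it or the loose things standing around.

Things in the scene. Friction and masses are not known exactly. Their poses are not given: they have to be found in the camera images.
- fixture: Hold-down fixture fixed to the table: aluminium plate, top 12 mm above the table, screw heads to 15.5 mm. Origin on the table under it; z up; the plate reaches x -75..+75, y -105..+85 mm in its frame. The board lies between four grey corner pieces (22.5 mm high) centred at x 0, y +5; the strap's upright pivot post stands at x 0, y +60.
- catch (a point): Middle of the top of the dark catch that takes the closed strap's end: a stop post 60 mm high on the +x side (from x +11.5 on) whose roof (54 to 60 mm high) reaches over the closed strap; 14 mm wide along y, open towards the fixture's -x. Point at x +10.5, y -84, z 60 mm of the fixture.
- strap (a joint): Swing of the steel clamp strap about the upright pivot post, rad. 0 = closed: over the board along the fixture's -y, against its stop. Grows as it opens towards the fixture's -x side (clockwise from above; 1.57 = along -x), limit 1.9; starts at 0.9 to 1.4. It stays where it is left; about 1 to 1.5 N at 110 mm from the pivot moves it.
- strap_pivot (a point): Point on the pivot axis, half-way up the strap (46 mm above the table). The strap is a bar 20 mm wide and 12 mm thick (40 to 52 mm above the table), reaching 150 mm from the pivot axis; a bolt head on the pivot rises to 58 mm.
- strap_end (a point): Centre of the free end of the strap, 150 mm from the pivot, same height as strap_pivot. The outer 75 mm of the strap is bare and can be pushed from the side.
- lever (a joint): Turn of the cam lever on the strap, in the upright plane along the strap, rad. 0 = raised, leaning 20 deg past upright towards the pivot; grows as it is pushed outwards (away from the pivot) and down; 1.92 (limit) = fully down, level, towards the strap's free end. Starts at 0 to 0.25, stays where it is left; about 4 N at its grip turns it, 6 N while the foot presses.
- lever_hinge (a point): Centre of the lever's hinge pin, on the strap's centre line 55 mm from the pivot axis, 70 mm above the table. The pin is level and square to the strap; the cheeks beside it rise to 80 mm.
- lever_tip (a point): End of the lever, 72 mm from the hinge pin, on the lever's centre line. The last 36 mm is a black plastic grip 18 mm wide, 11 mm thick. Raised it stands about 138 mm above the table; fully down it is 70 mm above the table (upper face 75.5 mm), 127 mm from the pivot axis.
- foot: Round rubber foot, 16 mm across, on a sprung plunger under the strap below the lever hinge; origin at the centre of its underside, 34 mm above the table while the lever is raised. The lever drives it down; with strap closed and lever down it presses on the board with about 4 to 5 N.
- board: Loose green circuit board 93 x 64 mm lying in the fixture's nest, long side along the fixture's x, 1.5 to 2 mm play each way. Origin at the centre of its underside (feet) on the plate; its upper face is 20 mm above the table, its tallest part 31 mm.
- capacitor: Loose bystander: blue can capacitor, 32 mm across, 45 mm tall; origin under its centre.
- flux_pot: Loose bystander: small white pot with black lid, 42 mm across, 25 mm tall; origin under its centre.
- bnc_adapter: Loose bystander: metal adapter 16 x 42 x 14 mm, lying behind the fixture; origin under its centre.
- black_screwdriver: Loose bystander: black screwdriver 140 mm long, 16 mm high; origin under its centre.
- tape_roll: Loose bystander: roll of blue tape 68 mm across, 19 mm high; origin under its centre.
- parts_case: Loose bystander: blue parts case with clear lid, 74 x 130 x 25 mm; origin under its centre.

How it is judged:
On the way, in this order (a step that is already met when the one before it is completed fails the run):
1. the strap is swung over against its stop, the lever still raised (value of joint strap below 0.06 rad and value of joint lever below 1 rad), for 0.2 s.
2. the cam lever is pushed fully down (value of joint strap below 0.06 rad and value of joint lever above 1.8 rad), for 0.2 s.
At the end, for the whole second after the job is handed in: The strap is within 0.06 rad of its stop, the lever within 0.12 rad of fully down, the rubber foot presses on the board with more than 2 N, the board lies flat and at rest within 6 mm of where it lay, and every bystander is within 20 mm of where it stood (all of step 2 and contact force between foot and board above 2 N and distance of board from where it was at the start of the episode below 0.006 m and angle between board's own z axis and vertical below 0.06 rad and linear speed of board below 0.01 m/s and distance of each of capacitor, flux_pot, bnc_adapter, black_screwdriver, tape_roll, parts_case from where it was at the start of the episode below 0.02 m); the robot touches nothing.
It fails at once if the lever is pushed down before the strap is over the board (value of joint strap above 0.2 rad and value of joint lever above 1.3 rad).
It fails at once if the board is lifted or knocked out of its nest (distance of board from where it was at the start of the episode above 0.01 m or angle between board's own z axis and vertical above 0.15 rad).
It fails at once if a bystander is lifted, carried or pushed away (distance of any of capacitor, flux_pot, bnc_adapter, black_screwdriver, tape_roll, parts_case from where it was at the start of the episode above 0.02 m).
It also fails if it takes over 54 s, if anything falls off the work surface, if the arm or the gripper's body presses on something with over 40 N, if the wrist force passes 120 N, or if a joint passes its speed limit or range.

## Robot

A 6-joint arm with a two-finger parallel gripper is mounted at the origin on a cart in front of the work surface, level with it; the furniture and walls round the work are solid. World frame = base frame: x ahead of the robot, y to its left, z up, the work surface at z = 0. Lengths are in m, angles in rad, forces in N, time in s.
With the tool pointing down it reaches from about 0.35 to 0.775 m from the base axis. Payload 5.5 kg.
Tool frame: the origin (TCP) lies midway between the tips of the shut fingers; the grasp point (between the pads) lies env.grasp_offset behind it (env.grasp_offset is the distance from the TCP to the grasp point, in m); z points along the fingers, y is the line along which they close (so a half turn about z gives the same grasp; the last joint's range is limited). The gripper opens to 85 mm and grips with 20 to 120 N. Pads are 22 mm wide; open, the fingers measure 114 mm over their backs; the gripper's body (76 mm by 85 mm) begins 54 mm behind the grasp point. The pads swing forward as they close: fully open they stand 13 mm farther back than shut.
Start: joints at [1.079, 0.313, 0.046, 1.304, 0, 1.431], TCP at [0.198, 0.54, 0.231] pointing down, gripper open.
Joint ranges: [-2.76, 2.76], [-0.86, 1.69], [-1.03, 1.26], [-2.2, 2.34], [-1.47, 1.5], [-3.14, 3.14]. Speed limits (rad/s): [2.57, 2.57, 3.14, 3.14, 3.14, 3.14].

## Interface

Orientations are given as a unit quaternion [w, x, y, z].
In Python, from workcell import monitor, viewer, order, env gives the robot as it stands.
- The arm moves only by the tool carry_out, never from a script. Its argument "plan" is a list that holds one entry, the list of rows, each a list of 7 numbers: the turn, a rotation vector about the world's x, y, z in rad, then the shift along the world's x, y, z in mm, then the finger opening in mm, from 0 to 85.4. A call has 1 to 20 rows; each row is the pose to reach, as a shift and turn from the pose commanded when the call began; what a row does not reach only later rows make up. A row lasts 1/10 s, in which the tool goes at most 50 mm and 8.59 degrees, less where a joint would pass 70% of its speed; a pose out of reach is approached as far as the arm can. A call with a gripper value outside its range is refused whole. The fingers move at their own pace and stop on an object; "squeeze" is the grip in N (left out, the last holds). Time passes only in rows, so rows that repeat a pose let the fingers close. It gives the time, the measured TCP pose, the force, the opening and the grip force at its end, in the units of the state.
- monitor.get_state(): the state, without advancing time (a new reading comes with each control period).
- viewer.read_camera(name): name is "scene" or "side" or "wrist"; returns the picture (384x512x3 uint8, red, green, blue); there is no depth.
- viewer.calibration(name): a dict with "K" (3x3 intrinsics, pixels), "eye" and "rotation" of the camera in the world. Camera axes: x right, y down, z forward; pixel columns grow to the right and rows downward; lengths in m; the calibration is good to about 2 mm. A picture is of the moment at which its call begins: read the wrist's pose just before it. calibration takes no time and is no camera call; for the wrist camera it gives the pose at the moment of the call.
- order.hand_in(): hands the job in; it is judged then, once.
The state is a dict: "clock": time; "joint_pos": joint angles; "qvel": joint speeds; "tau": joint torques, N m; "tcp_pos": TCP position; "orientation": TCP orientation; "wrist_force": force on the tool from outside, world axes, zero at the start; "ft_torque": the same for the moment, N m; "finger_gap": finger opening in m; "grip_force": force on a finger pad.
Only numpy, scipy, OpenCV 4.12 (cv2) and the standard library are available. Lean on these libraries where they do the work, as an engineer would, in place of code of your own. Each camera call takes 0.05 s, during which the arm holds its last target. There are 200 camera calls.

## Working session

There is one attempt and no reset: what is moved stays moved. The work goes in short steps, Python scripts to look and compute and a tool call to move; the robot and the scene stay as the last step left them, time stands still between calls to the robot, and variables do not carry over. Pictures are saved under pics/ and viewed, at most 10 in all, crops included, and the job is handed in when it is done.

Besides the shell and the picture viewer there is one more tool, called after "Request:" as name(argument=value, ...) on one line, values as JSON. carry_out: Moves the arm, as the interface text tells. Its arguments: {"type":"object","properties":{"plan":{"type":"array","items":{"type":"array","items":{"type":"array","items":{"type":"number"}}}},"squeeze":{"type":"number"}},"required":["plan"]}

```bash
mkdir -p pics
python3 - <<'E'
from workcell import monitor, viewer, order, env
import cv2,numpy as np
s=monitor.get_state();print(s['clock'],s['tcp_pos'],s['orientation'],s['finger_gap'],env.grasp_offset)
for n in('scene','side'):
    c=viewer.calibration(n);print(n,c['K'],c['eye'],c['rotation'])
    im=viewer.read_camera(n);np.save(f'pics/{n}.npy',im)
    cv2.imwrite(f'pics/{n}.png',cv2.resize(im[:,:,::-1],(800,600),interpolation=cv2.INTER_CUBIC))
E
```

```text
0.0 [0.19790974 0.5393057  0.23039548] [-2.81456880e-04  1.75003332e-01  9.84567400e-01 -8.88146732e-04] 0.0852363982069339 0.0187
scene [[361.09634939   0.         256.62038791]
 [  0.         361.09634939 189.8481725 ]
 [  0.           0.           1.        ]] [ 0.1337174  -0.54272023  0.7828756 ] [-0.37487018  0.87286157 -0.28968414  0.11691077]
side [[391.60663311   0.         257.63456245]
 [  0.         391.60663311 193.11297221]
 [  0.           0.           1.        ]] [0.32022407 0.98380352 0.4744334 ] [ 0.06070376 -0.10767516  0.81119461 -0.57156313]
```

View pics/scene.png

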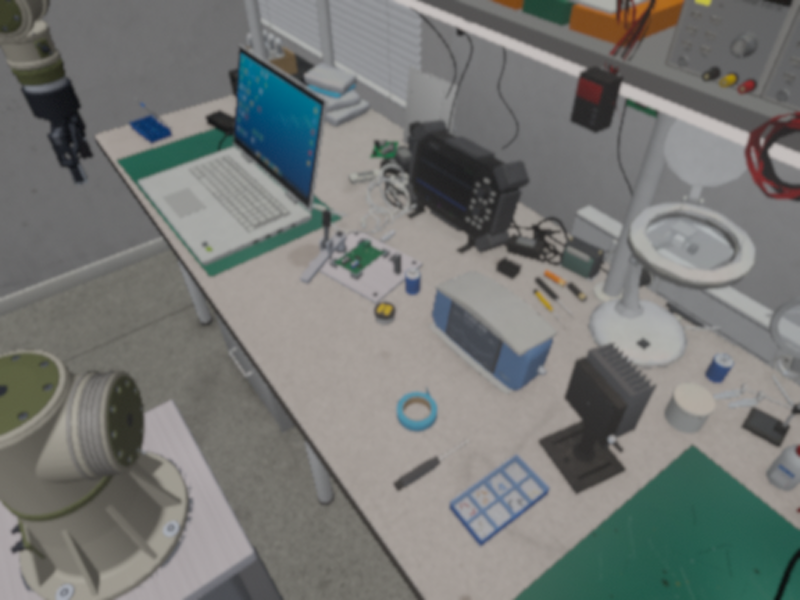

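View pics/side.png

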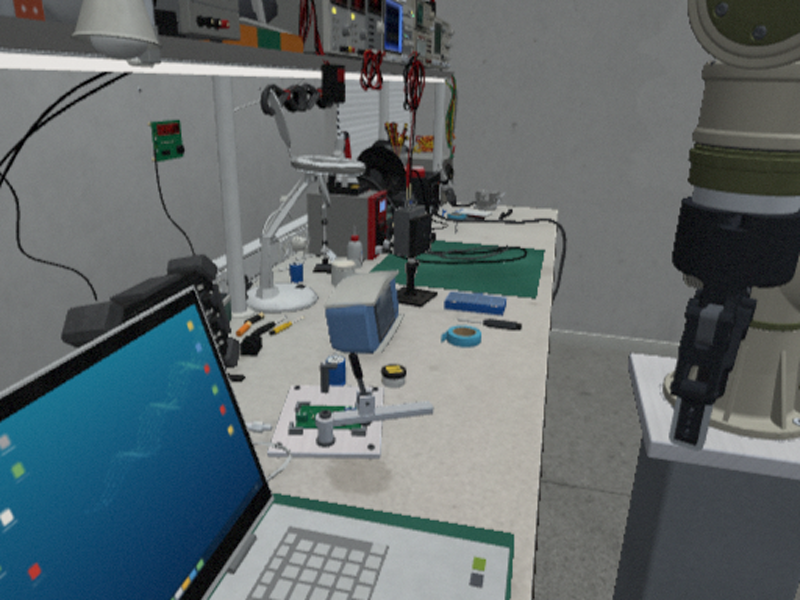

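The scene view shows the pivot near (338,240), the strap end at (306,280), the catch at (397,258), the lever tip at (326,212) and the blue capacitor at (412,282). The side view shows the pivot at (325,418), the strap end at (432,408), the catch at (325,368) and the lever tip at (355,355). The fixture sits right in front of the laptop.

```bash
cat > h.py <<'E'
import numpy as np,cv2
from scipy.spatial.transform import Rotation as R
def ray(c,u,v):
    q=np.array(c['rotation']);r=R.from_quat(q[[1,2,3,0]]).as_matrix() if q.size==4 else q
    d=r@np.linalg.inv(c['K'])@[u,v,1.];return np.array(c['eye']),d/np.linalg.norm(d)
def plane(c,u,v,z):
    e,d=ray(c,u,v);return e+d*(z-e[2])/d[2]
def tri(a,b):
    (e,d),(f,g)=a,b
    t=np.linalg.lstsq(np.c_[d,-g],f-e,rcond=None)[0]
    p,q=e+t[0]*d,f+t[1]*g;return (p+q)/2,np.linalg.norm(p-q)
def proj(c,p):
    q=np.array(c['rotation']);r=R.from_quat(q[[1,2,3,0]]).as_matrix() if q.size==4 else q
    x=np.array(c['K'])@(r.T@(np.array(p)-c['eye']));return x[:2]/x[2]
E
python3 - <<'E'
from workcell import viewer
from h import *
a=viewer.calibration('scene');b=viewer.calibration('side')
k=.64
for n,p,q,z in(('end',(306,279),(432,408),.046),('pivot',(338,237),(325,415),.058),('catch',(397,255),(327,365),.06),('tip',(326,212),(355,355),.138),('cap',(413,275),(337,358),.045)):
    p=np.array(p)*k;q=np.array(q)*k
    print(n,tri(ray(a,*p),ray(b,*q)),plane(a,*p,z),plane(b,*q,z))
A=np.load('pics/scene.npy')[120:200,180:290,::-1];B=np.load('pics/side.npy')[215:300,165:285,::-1]
f=lambda I:cv2.resize(I,(600,440),interpolation=cv2.INTER_CUBIC)
cv2.imwrite('pics/c1.png',cv2.resize(np.hstack([cv2.resize(A,(400,291),interpolation=2),cv2.resize(B,(400,291),interpolation=2)]),(800,291)))
E
```

```text
end (array([0.45944913, 0.2348627 , 0.04458592]), np.float64(0.00946819488732727)) [0.46399297 0.23499739 0.046     ] [0.45406663 0.24055603 0.046     ]
pivot (array([0.58501049, 0.30820016, 0.04957377]), np.float64(0.004301659235046262)) [0.57733218 0.29711425 0.058     ] [0.58224967 0.319841   0.058     ]
catch (array([0.63749975, 0.17332965, 0.05741981]), np.float64(0.0060859896279845975)) [0.63940779 0.17257528 0.06      ] [0.63175471 0.18171126 0.06      ]
tip (array([0.55181194, 0.28877355, 0.13597006]), np.float64(0.002250829308259084)) [0.55183696 0.28696893 0.138     ] [0.54907022 0.294197   0.138     ]
cap (array([0.63877921, 0.11945539, 0.04347942]), np.float64(0.001439373270583795)) [0.63861064 0.11847357 0.045     ] [0.63676466 0.12331889 0.045     ]
```

View pics/c1.png

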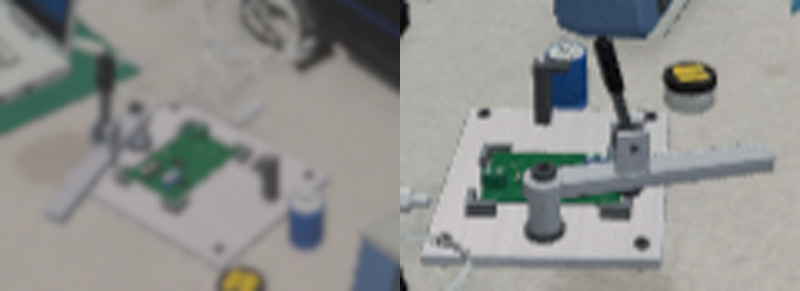

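Run:
```python
from workcell import viewer
from h import *
from scipy.optimize import least_squares
a=viewer.calibration('scene');b=viewer.calibration('side')
S=lambda x,y:(180+x/3.636,120+y/3.636)
D=lambda x,y:(165+(x-400)/3.333,215+y/3.424)
P=[(a,S(233,262),(-75,-105,12)),(a,S(327,180),(75,-105,12)),(a,S(170,105),(75,85,12)),(a,S(138,106),(0,60,58)),(a,S(270,156),(10.5+3,-84,60)),
(b,D(422,260),(75,85,12)),(b,D(662,261),(-75,85,12)),(b,D(668,108),(-75,-105,12)),(b,D(475,107),(75,-105,12)),(b,D(543,170),(0,60,58)),(b,D(551,62),(10.5,-84,60))]
def W(v,p):
    c,s=np.cos(v[2]),np.sin(v[2]);x,y,z=np.array(p)/1000
    return np.array([v[0]+c*x-s*y,v[1]+s*x+c*y,z])
f=lambda v:np.concatenate([proj(c,W(v,p))-u for c,u,p in P])
r=least_squares(f,[.6,.25,.36],loss='soft_l1');v=r.x
print(v,f(v).reshape(-1,2).round(1).tolist())
for n,p in(('piv',(0,60,46)),('catch',(10.5,-84,60))):print(n,W(v,p))
for c,u in((a,S(55,213)),(b,D(773,158))):
    e=plane(c,*u,.046);d=e-W(v,(0,60,46));print(e,np.linalg.norm(d),'strap',-(np.arctan2(d[1],d[0])-v[2])-np.pi/2)
for t in(0,.2,.4,.6,.8,1.0,1.1,1.2):
    d=-np.pi/2-t+v[2];print(t,(W(v,(0,60,46))[:2]+.1*np.array([np.cos(d),np.sin(d)])).round(4))
```

```text
[0.60053747 0.25263491 0.2597137 ] [[-4.1, 0.7], [-0.4, -1.8], [0.0, -2.5], [-1.8, -0.4], [-1.7, 0.4], [-0.7, -2.4], [0.2, -1.7], [-0.1, -0.1], [-1.9, -0.7], [0.4, -1.4], [-0.1, -0.8]]
piv [0.58512924 0.31062272 0.046     ]
catch [0.63225687 0.17414842 0.06      ]
[0.46220118 0.23623928 0.046     ] 0.14368091489346893 strap 1.2863508917614093
[0.45314015 0.24039227 0.046     ] 0.14951066113637176 strap 1.341518947814445
0 [0.6108 0.214 ]
0.2 [0.5911 0.2108]
0.4 [0.5711 0.2116]
0.6 [0.5518 0.2164]
0.8 [0.5337 0.2249]
1.0 [0.5177 0.2368]
1.1 [0.5106 0.2439]
1.2 [0.5044 0.2517]
```

Request:
carry_out(plan=[[[0,0,-0.1,20,-40,10,0],[0,0,-0.2,45,-75,20,0],[0,0,-0.3,70,-110,20,0],[0,0,-0.4,95,-145,20,0],[0,0,-0.5,120,-180,20,0],[0,0,-0.6,145,-210,20,0],[0,0,-0.7,175,-230,20,0],[0,0,-0.7,205,-250,20,0],[0,0,-0.7,235,-260,20,0],[0,0,-0.7,262,-270,20,0],[0,0,-0.7,262,-270,20,0],[0,0,-0.7,262,-270,20,0],[0,0,-0.7,262,-270,20,0]]])

```text
clock: 1.4
tcp_pos: [0.4591, 0.27, 0.251]
orientation: [-0.0, 0.502, 0.865, -0.0]
wrist_force: [0.2, -0.0, 0.3]
finger_gap: -0.0002
grip_force: 0.0
```

Run:
```python
from workcell import monitor, viewer
import cv2,numpy as np,json
s=monitor.get_state();print(s['clock'],s['tcp_pos'],s['orientation'],s['finger_gap'],s['wrist_force'],s['joint_pos'])
c=viewer.calibration('wrist');print(c)
np.savez('pics/w1.npz',im=viewer.read_camera('wrist'),K=c['K'],eye=c['eye'],rotation=c['rotation'])
im=np.load('pics/w1.npz')['im'];cv2.imwrite('pics/w1.png',cv2.resize(im[:,:,::-1],(800,600),interpolation=2))
```

```text
1.4 [0.45913795 0.26997853 0.25102682] [-4.67448107e-04  5.01762498e-01  8.65005217e-01 -3.89118607e-04] -0.00019276180774598716 [ 0.22181484 -0.00054138  0.25492567] [ 3.80643783e-01  2.26607886e-01 -2.16316238e-02  1.32374599e+00
  2.56041135e-04  1.43191411e+00]
{'K': array([[325.46407918,   0.        , 254.44353468],
       [  0.        , 325.46407918, 196.121503  ],
       [  0.        ,   0.        ,   1.        ]]), 'eye': array([0.42698039, 0.32566303, 0.39372342]), 'rotation': array([0.12571846, 0.95812528, 0.25513008, 0.03315817])}
```

View pics/w1.png

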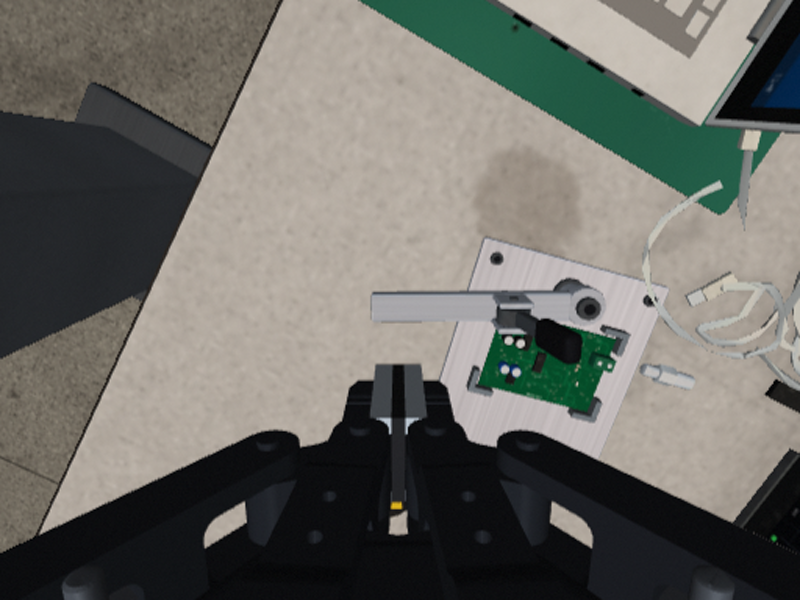

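The wrist view shows the strap end at (373,306), the pivot bolt at (589,307), the plate corners at (486,238) and (668,287), and the lever grip at (560,342). There is clear table between the strap and the laptop.

Run:
```python
from h import *
c=np.load('pics/w1.npz');k=.64
g=lambda u,v,z:plane(c,u*k,v*k,z)
pv=g(589,307,.058);e=g(373,305,.052)
c1,c2=g(486,238,.012),g(668,287,.012)
print('piv',pv,'end',e,np.linalg.norm((e-pv)[:2]));d=c2-c1
yaw=np.arctan2(d[1],d[0]);print('plate edge',c1,c2,np.linalg.norm(d),'yaw',yaw)
m=(c1+c2)/2;print('piv from edge',m[:2]+.025*np.array([np.sin(yaw),-np.cos(yaw)]))
t0=-(np.arctan2(*(e-pv)[[1,0]])-yaw)-np.pi/2;print('strap',t0)
yaw=.262
for t in(1.31,1.2,1.1,1,.9,.8,.7,.6,.5,.4,.3,.2,.1,.05,0,-.03):
    a=-np.pi/2-t+yaw;u=np.array([np.cos(a),np.sin(a)]);n=np.array([-u[1],u[0]])
    P=pv[:2]+.112*u-.021*n
    print(t,((P-[.459,.270])*1000).round(1),'turn from 30deg-ish', round(a+np.pi-np.arctan2(.345,.938)- (np.radians(69.8-40.1)-np.arctan2(.345,.938)),3))
```

```text
piv [0.58502639 0.31254993 0.058     ] end [0.45681377 0.23884872 0.052     ] 0.1478862545505285
plate edge [0.50854548 0.31623783 0.012     ] [0.65010346 0.3539969  0.012     ] 0.1465073611415385 yaw 0.26067016140558014
piv from edge [0.58576767 0.31096193]
strap 1.3097555689212443
1.31 [18.5  4.8] turn from 30deg-ish 0.004
1.2 [23.3 -6.8] turn from 30deg-ish 0.114
1.1 [ 28.7 -16.8] turn from 30deg-ish 0.214
1 [ 35.1 -26.2] turn from 30deg-ish 0.314
0.9 [ 42.5 -34.9] turn from 30deg-ish 0.414
0.8 [ 50.6 -42.9] turn from 30deg-ish 0.514
0.7 [ 59.5 -50. ] turn from 30deg-ish 0.614
0.6 [ 69.1 -56.1] turn from 30deg-ish 0.714
0.5 [ 79.2 -61.3] turn from 30deg-ish 0.814
0.4 [ 89.8 -65.5] turn from 30deg-ish 0.914
0.3 [100.8 -68.6] turn from 30deg-ish 1.014
0.2 [112.  -70.5] turn from 30deg-ish 1.114
0.1 [123.4 -71.4] turn from 30deg-ish 1.214
0.05 [129.1 -71.4] turn from 30deg-ish 1.264
0 [134.8 -71.1] turn from 30deg-ish 1.314
-0.03 [138.2 -70.8] turn from 30deg-ish 1.344
```

Request:
carry_out(plan=[[[0,0,0,11,18,-20,0],[0,0,0,11,18,-45,0],[0,0,0,11,18,-70,0],[0,0,0,11,18,-95,0],[0,0,0,11,18,-120,0],[0,0,0,11,18,-145,0],[0,0,0,11,18,-170,0],[0,0,0,11,18,-190,0],[0,0,0,11,18,-205,0],[0,0,0,11,18,-214,0],[0,0,0,11,18,-214,0],[0,0,0,13,15,-214,0],[0,0,0,15,11,-214,0],[0,0,0,17,7,-214,0],[0,0,0,19,3,-214,0],[0,0,0.06,21,-1,-214,0],[0,0,0.11,23,-6,-214,0],[0,0,0.11,23,-6,-214,0]]])

```text
clock: 3.25
tcp_pos: [0.4838, 0.2632, 0.0377]
orientation: [0.0, 0.454, 0.891, 0.0]
wrist_force: [-0.5, 0.5, -0.5]
finger_gap: -0.0003
grip_force: 0.0
```

Request:
carry_out(plan=[[[0,0,0.05,3,-5,-2,0],[0,0,0.1,6,-11,-2,0],[0,0,0.15,9,-15,-2,0],[0,0,0.2,12,-20,-2,0],[0,0,0.25,16,-25,-2,0],[0,0,0.3,20,-29,-2,0],[0,0,0.35,24,-33,-2,0],[0,0,0.4,28,-37,-2,0],[0,0,0.45,32,-41,-2,0],[0,0,0.5,37,-44,-2,0],[0,0,0.55,41,-47,-2,0],[0,0,0.6,46,-50,-2,0],[0,0,0.65,51,-53,-2,0],[0,0,0.7,56,-55,-2,0],[0,0,0.75,61,-57,-2,0],[0,0,0.8,67,-59,-2,0],[0,0,0.85,72,-61,-2,0],[0,0,0.9,78,-63,-2,0]]])

```text
clock: 5.05
tcp_pos: [0.5607, 0.2008, 0.0352]
orientation: [-0.001, 0.021, 1.0, 0.0]
wrist_force: [-0.5, 1.0, 0.4]
finger_gap: 0.0001
grip_force: 0.6
```

Request:
carry_out(plan=[[[0,0,0.05,5,0,0,0],[0,0,0.1,11,-2,0,0],[0,0,0.15,16,-2,0,0],[0,0,0.2,22,-2,0,0],[0,0,0.25,27,-2,0,0],[0,0,0.28,30,-2,0,0],[0,0,0.28,30,-2,0,0]]])

```text
clock: 5.75
tcp_pos: [0.5914, 0.1985, 0.0352]
orientation: [-0.0, -0.118, 0.993, -0.0]
wrist_force: [-0.1, -0.4, 0.0]
finger_gap: 0.0
grip_force: 0.0
```

Run:
```python
from workcell import monitor, viewer
import cv2,numpy as np
c=viewer.calibration('wrist')
np.savez('pics/w2.npz',im=viewer.read_camera('wrist'),K=c['K'],eye=c['eye'],rotation=c['rotation'])
B=viewer.read_camera('side')[205:300,165:285,::-1]
im=np.load('pics/w2.npz')['im'][:,:,::-1]
cv2.imwrite('pics/w2.png',np.hstack([cv2.resize(im,(400,300),interpolation=2),cv2.resize(B,(400,300),interpolation=2)]))
```

```text
(no output)
```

View pics/w2.png

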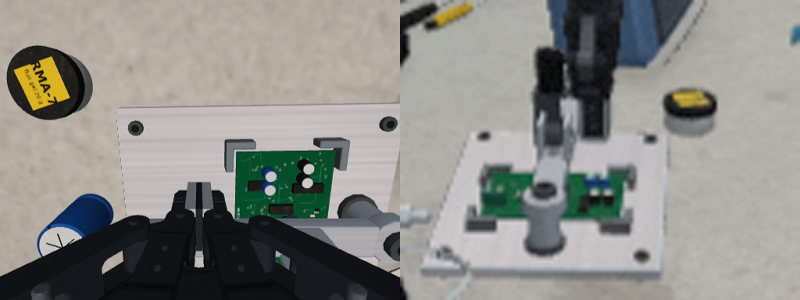

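The strap is close to closed, lying over the board towards the catch at the side view's (555,100). The contact force isn't decisive, so I'll press it home.

Request:
carry_out(plan=[[[0,0,0.02,1,0,0,0],[0,0,0.02,2,0,0,0],[0,0,0.02,3,1,0,0],[0,0,0.02,4,1,0,0],[0,0,0.02,4,1,0,0]]])

```text
clock: 6.35
tcp_pos: [0.5932, 0.1992, 0.0351]
orientation: [-0.002, -0.129, 0.992, -0.0]
wrist_force: [-6.5, -2.3, 4.2]
finger_gap: 0.0001
grip_force: 3.1
```

Request:
carry_out(plan=[[[0,0,0.02,5,1,0,0],[0,0,0.02,5,1,0,0],[0,0,0,-5,-1,0,0],[0,0,0,-15,-4,0,0],[0,0,0,-26,-7,0,0],[0,0,0,-26,-7,30,0],[0,0,0,-26,-7,60,0],[0,0,0,-26,-7,90,0],[0,0,0,-26,-7,120,0],[0,0,0,-26,-7,150,0],[0,0,0,-26,20,150,0],[0,0,0,-26,50,150,0],[0,0,0,-24,80,150,0],[0,0,0,-18,105,150,0],[0,0,0,-12,120,150,0],[0,0,0,-12,120,150,0],[0,0,0,-12,120,150,0]]])

```text
clock: 8.05
tcp_pos: [0.5832, 0.3201, 0.1851]
orientation: [0.0, -0.129, 0.992, 0.0]
wrist_force: [-1.1, -0.2, 0.6]
finger_gap: 0.0
grip_force: 0.0
```

Run:
```python
from workcell import monitor, viewer
import cv2,numpy as np
s=monitor.get_state();print(s['tcp_pos'],s['wrist_force'])
c=viewer.calibration('wrist')
np.savez('pics/w3.npz',im=viewer.read_camera('wrist'),K=c['K'],eye=c['eye'],rotation=c['rotation'])
B=viewer.read_camera('side')[195:290,165:285,::-1]
im=np.load('pics/w3.npz')['im'][:,:,::-1]
cv2.imwrite('pics/w3.png',np.hstack([cv2.resize(im,(400,300),interpolation=2),cv2.resize(B,(400,300),interpolation=2)]))
```

```text
[0.5832057  0.32005399 0.18513778] [-1.09274079 -0.24647282  0.57798783]
```

View pics/w3.png

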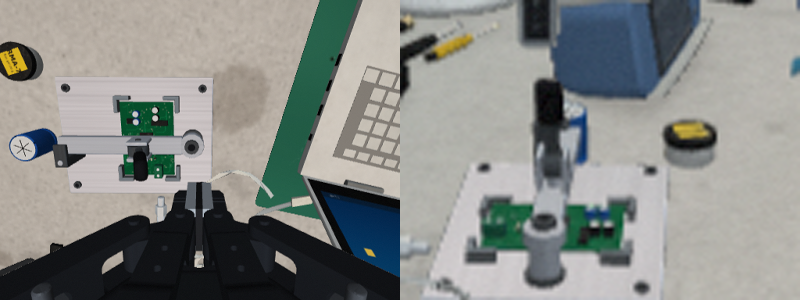

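The wrist view shows the strap closed, from the pivot at (193,145) to the catch at (62,157). The lever is still raised, with its grip at (140,165), and the capacitor and pot are undisturbed.

Run:
```python
from h import *
c=np.load('pics/w3.npz');g=lambda u,v,z:plane(c,u*1.28,v*1.28,z)
p=g(193,144.5,.058);
for v in(136,155):print(g(80,v,.052))
m=(g(80,136,.052)+g(80,155,.052))/2;d=m-p;print(p,'strap',-(np.arctan2(d[1],d[0])-.261)-np.pi/2)
# lever tip plane candidates, laptop corner
print('grip top',g(140,152,.135),g(140,180,.138));print('laptop',g(303,178,.02),g(303,178,.1))
```

```text
[0.60625017 0.18979689 0.052     ]
[0.62793061 0.19283    0.052     ]
[0.58221989 0.31241946 0.058     ] strap -0.019350365519907875
grip top [0.58100011 0.27090226 0.135     ] [0.60265857 0.27596524 0.138     ]
laptop [0.5974716  0.46178247 0.02      ] [0.57737508 0.42033979 0.1       ]
```

Request:
carry_out(plan=[[[0,0,0,0,0,-25,0],[0,0,0,0,0,-50,0],[0,0,0,0,0,-68,0],[0,0,0,3,-9,-68,0],[0,0,0,5,-17,-68,0],[0,0,0,6,-21,-68,0],[0,0,0,7,-25,-67,0],[0,0,0,8,-29,-66,0],[0,0,0,9,-33,-65,0],[0,0,0,10,-38,-64,0],[0,0,0,11,-42,-63,0],[0,0,0,12,-46,-63,0],[0,0,0,13,-50,-63,0],[0,0,0,13,-50,-63,0]]])

```text
clock: 9.55
tcp_pos: [0.5963, 0.269, 0.1222]
orientation: [-0.0, -0.128, 0.992, -0.0]
wrist_force: [0.2, 1.2, 0.8]
finger_gap: 0.0001
grip_force: 0.4
```

Request:
carry_out(plan=[[[0,0,0,1,-4,-1,0],[0,0,0,2,-9,-2,0],[0,0,0,4,-13,-3,0],[0,0,0,5,-18,-4,0],[0,0,0,6,-22,-6,0],[0,0,0,7,-25,-9,0],[0,0,0,8,-29,-12,0],[0,0,0,9,-32,-14,0],[0,0,0,10,-35,-18,0],[0,0,0,10,-38,-21,0],[0,0,0,11,-41,-25,0],[0,0,0,12,-43,-29,0],[0,0,0,12,-43,-29,0]]])

```text
clock: 10.85
tcp_pos: [0.6082, 0.2261, 0.0925]
orientation: [-0.0, -0.128, 0.992, -0.0]
wrist_force: [0.2, 0.1, 0.9]
finger_gap: -0.0
grip_force: 0.3
```

Run:
```python
from workcell import monitor, viewer
import cv2,numpy as np
s=monitor.get_state();print(s['tcp_pos'],s['wrist_force'])
im=viewer.read_camera('wrist')[:,:,::-1]
B=viewer.read_camera('side')[195:290,165:285,::-1]
cv2.imwrite('pics/w4.png',np.hstack([cv2.resize(im,(400,300),interpolation=2),cv2.resize(B,(400,300),interpolation=2)]))
```

```text
[0.60822789 0.22610492 0.09253476] [0.16824286 0.10704232 0.92244853]
```

View pics/w4.png

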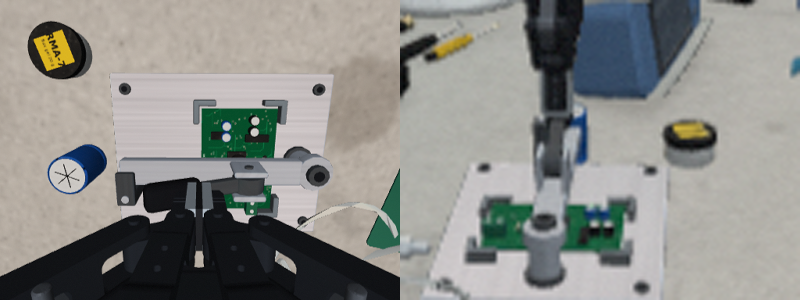

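The lever grip, at (165,195) in the wrist view, is swinging down in front of the fingers. The strap is still at the catch.

Request:
carry_out(plan=[[[0,0,0,0,-1,-4,0],[0,0,0,1,-3,-8,0],[0,0,0,1,-4,-12,0],[0,0,0,1,-5,-15,0],[0,0,0,1,-5,-17,0],[0,0,0,1,-5,-18,0],[0,0,0,1,-5,-19,0],[0,0,0,1,-5,-19,0]]])

```text
clock: 11.75
tcp_pos: [0.6092, 0.2217, 0.0754]
orientation: [0.0, -0.129, 0.992, -0.0]
wrist_force: [-3.4, -2.0, 9.1]
finger_gap: 0.0001
grip_force: 4.9
```

Request:
carry_out(plan=[[[0,0,0,0,0,-1,0],[0,0,0,0,0,-2,0],[0,0,0,0,0,-3,0],[0,0,0,0,0,-3,0],[0,0,0,0,0,-3,0]]])

```text
clock: 12.25
tcp_pos: [0.6094, 0.2217, 0.075]
orientation: [0.001, -0.129, 0.992, -0.0]
wrist_force: [-8.3, -2.4, 23.3]
finger_gap: -0.0003
grip_force: 11.5
```

Hard stop: 23 N with no further travel. Next I'll lift straight up and check.

Request:
carry_out(plan=[[[0,0,0,0,0,5,0],[0,0,0,0,0,20,0],[0,0,0,0,0,45,0],[0,0,0,0,0,70,0],[0,0,0,0,0,95,0],[0,0,0,0,30,110,0],[0,0,0,-30,60,110,0],[0,0,0,-60,90,110,0],[0,0,0,-60,90,110,0],[0,0,0,-60,90,110,0]]])

```text
clock: 13.25
tcp_pos: [0.5485, 0.3125, 0.1807]
orientation: [-0.0, -0.13, 0.992, -0.0]
wrist_force: [-1.1, 0.5, -0.6]
finger_gap: -0.0002
grip_force: 0.0
```

Run:
```python
from workcell import monitor, viewer
import cv2,numpy as np
s=monitor.get_state();print(s['tcp_pos'],s['wrist_force'],s['clock'])
im=viewer.read_camera('wrist')[:,:,::-1]
B=viewer.read_camera('side')[195:290,165:285,::-1]
cv2.imwrite('pics/w5.png',np.hstack([cv2.resize(im,(400,300),interpolation=2),cv2.resize(B,(400,300),interpolation=2)]))
```

```text
[0.54845333 0.31254734 0.18074294] [-1.1440263   0.48693697 -0.55752177] 13.25
```

View pics/w5.png

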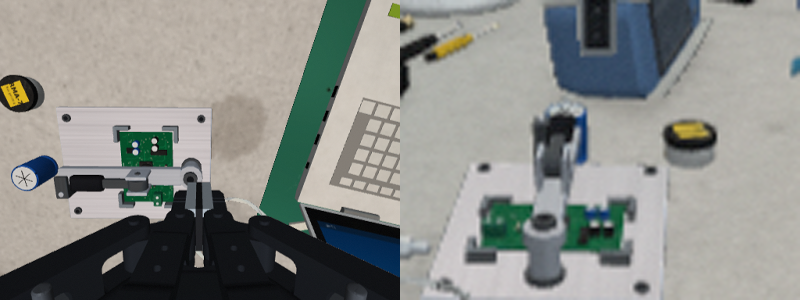

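The lever lies flat along the closed strap, with its grip at (88,183) in the wrist view. The board is still in its nest and the arm is clear, so I'll hand in.

```bash
python3 -c "
from workcell import order;print(order.hand_in())"
```

```text
the job is handed in; nothing more can be done
None
```

I swung the strap against its stop and pushed the cam lever flat to its hard stop, and in the last pictures the board was in its nest and the arm clear. The job is handed in at about 13 s; the hand-in returned no verdict, and I had no direct reading of the foot's force on the board.

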